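# Press a connector cover home in the bench press and hold it down

## Task

Press the cover home on the connector that sits in the bench press. With the safety catch still on, push the loaded slide by its knob all the way in under the ram; then flip the safety catch right back and pull the lever all the way down by its handle bar, so that the cover is pressed flush, and finish while still holding the lever down against its return spring. Leave the other things on the table where they are.

Things in the scene. Friction and masses are not known exactly. Their poses are not given: they have to be found in the camera images.
- press: Grey bench arbor press bolted to the table. Origin on the table below the ram. +x runs from its front to its rear column, +y to the left (looking along +x from its front), z up. In its frame, mm: base x -130 to 100, y +-65, 22 high; head x -40 to 45, y +-35, z 100 to 200; column x 40 to 95, y +-30, to z 200; square ram standing up to z 241, coming down 17 mm per rad of lever.
- slide (a joint): Loading slide: aluminium plate 60 mm wide, top 34 mm above the table, in guides on the base, carrying the connector. m along the press's +x: 0 = drawn out to the front, 0.060 = fully home against its stop, connector under the ram. Starts at 0 to 0.012. About 2.5 N of friction; stays where it is left.
- slide_knob (a point): The slide's upright round black knob, 26 mm in diameter and 30 mm high (z 44 to 74 mm above the table); this point is on its axis, 61 mm above the table, at x = -0.210 + slide, y = 0 in the press's frame.
- cover (a joint): White cover, 23 x 53 mm, in the grey connector housing (30 x 60 x 24 mm) on the slide. m downwards: 0 = standing 8.5 mm proud of the housing, 0.008 = fully pressed in. Stiff (35 N of friction), stays where it is pressed; the ram first touches it at about 0.85 rad of the lever.
- catch (a joint): Steel safety catch on the press's left (+y) side: a hook over a pin on the lever's tail that locks the lever up. Turns about the press's y axis; rad: 0 = on (upright), 1.35 = flipped right back to its stop; its top swings towards the press's +x and down. Light to turn (0.03 N m); once well back it falls to its stop by its own weight. The lever is free from about 0.5 rad.
- catch_bar (a point): Finger bar of the catch: round steel bar, 12 mm thick, parallel to the press's y axis, from y = 60 to 115 mm in the press's frame; this point is on its axis at y = 94 mm, with free space for fingers in front, behind and outside. With the catch on it is at x = 55, z = 215 mm in the press's frame; 85 mm from the pivot.
- catch_pivot (a point): Fixed point on the catch's pivot axis at the same y as catch_bar: x = 50, y = 94, z = 130 mm in the press's frame.
- lever (a joint): Spring-return lever: a yoke of two flat arms beside the head, inner faces 96 mm apart, joined at the top by the handle bar; turns about the press's y axis. rad: 0 = raised (75 degrees above level), growing as the handle comes forward and down; cover fully pressed at about 1.32, hard stop 1.45. Springs back to 0 if let go. Takes 3 N at the handle at first, about 10 N pressing, 5 N to hold down.
- lever_pivot (a point): Fixed point in the middle of the lever's pivot axis: x = 0, y = 0, z = 165 mm in the press's frame.
- handle_bar: The handle bar of the lever: a round black grip sleeve that turns freely on its axis, 22 mm in diameter, 96 mm free between the arms, parallel to the press's y axis; origin at its centre, 160 mm from lever_pivot. Raised it is at x = -41, z = 320 mm in the press's frame, pulled down (1.32 rad) at x = -160, z = 163 mm.
- power_supply: Bystander: a steel computer power supply box, 150 x 140 x 86 mm, loose on the table; origin under its centre.
- parts_bin: Bystander: a black plastic stock bin, 160 x 110 x 75 mm, with connector housings in it; origin under its centre.
- finished_connector: Bystander: a finished connector, 60 x 30 x 25 mm, lying on the table; origin under its centre.
- screwdriver: Bystander: a screwdriver with a black handle lying on the table; origin under its middle.

How it is judged:
On the way, in this order (a step that is already met when the one before it is completed fails the run):
1. the slide is fully home with the catch still on and the lever up (value of joint slide above 0.056 m and value of joint catch below 0.3 rad and value of joint lever below 0.15 rad), for 0.2 s.
2. the catch is flipped right back, the lever still up (value of joint catch above 0.95 rad and value of joint lever below 0.2 rad), for 0.2 s.
3. the lever is pulled down by its handle bar and the cover pressed in (value of joint lever above 1.27 rad and value of joint cover above 0.0065 m and contact force between the fingers and handle_bar above 2 N), for 0.3 s.
At the end, for the whole second after the job is handed in: The fingers hold the handle bar (more than 2 N on it) with the lever down past 1.27 rad, the cover pressed in by more than 6.5 of its 8 mm, the slide within 4 mm of home and the catch flipped back beyond 0.95 rad (all of step 3 and value of joint slide above 0.056 m and value of joint catch above 0.95 rad); the arm keeps its last pose, push and grip.
It fails at once if a bystander is moved by more than 3 cm (distance of any of power_supply, parts_bin, finished_connector, screwdriver from where it was at the start of the episode above 0.03 m).
It also fails if it takes over 58 s, if anything falls off the work surface, if the arm or the gripper's body presses on something with over 40 N, if the wrist force passes 120 N, or if a joint passes its speed limit or range.

## Robot

A 6-joint arm with a two-finger parallel gripper is mounted at the origin on the work surface. World frame = base frame: x ahead of the robot, y to its left, z up, the work surface at z = 0. Lengths are in m, angles in rad, forces in N, time in s.
With the tool pointing down it reaches from about 0.35 to 0.775 m from the base axis. Payload 7.3 kg.
Tool frame: the origin (TCP) lies at the centre of the arm's flange, where the gripper is bolted on; the fingertips stand 178 mm ahead of it and the grasp point (between the pads) lies 159 mm ahead of it (tip_extent is the distance from the TCP to the fingertips, in m); z points along the fingers, y is the line along which they close (so a half turn about z gives the same grasp; the last joint's range is limited). The gripper opens to 92 mm and grips with 3 to 60 N. Pads are 19 mm wide; open, the fingers measure 130 mm over their backs; the gripper's body (75 mm by 190 mm) begins 47 mm behind the grasp point.
Start: joints at [1.017, 0.342, 1.524, -0, 1.275, -0.146], TCP at [0.208, 0.482, 0.405] pointing down, gripper open.
Joint ranges: [-2.53, 2.53], [-0.77, 2.02], [0.04, 2.7], [-1, 4.14], [0.28, 2.66], [-3.11, 3.11]. Speed limits (rad/s): [2.57, 2.57, 3.14, 3.14, 3.14, 3.14].

## Interface

Orientations are given as [roll, pitch, yaw] about the fixed x, y, z axes, in that order (R = Rz(yaw) Ry(pitch) Rx(roll)).
In Python, from cell import * gives the robot as it stands.
- The arm moves only by the tool arm_command, never from a script. Its arguments are lists of equal length, an entry for each row: "xyz": the shift along the world's x, y, z in mm, a list of three; "spin": the turn about the world's z in degrees. In form: {"xyz": [[tx, ty, tz], ...], "spin": [spin, ...]}. A call has 1 to 20 rows; each row shifts and turns the commanded pose from where the row before left it; what a row does not reach is not made up. A row lasts 1/10 s, in which the tool goes at most 50 mm and 8.59 degrees, less where a joint would pass 70% of its speed; a pose out of reach is approached as far as the arm can. A call with a gripper value outside its range is refused whole. "jaw" is the opening, from -1 (shut) to 1 (fully open), set as the call begins (left out, the last holds). The fingers move at their own pace and stop on an object; "squeeze" is the grip in N (left out, the last holds). Time passes only in rows, so rows that do not move let the fingers close. It gives the time, the measured TCP pose, the force, the opening and the grip force at its end, in the units of the state.
- observe(): the state, without advancing time (a new reading comes with each control period).
- read_camera(name): name is "scene" or "top" or "wrist"; returns a dict with "img" (400x640x3 uint8, red, green, blue), "depth" (400x640 float32, m along the optical axis (not along the pixel's ray), 0 where there is no reading), "fx", "fy", "cx", "cy" (pixels), "dist_coeffs" ([k1, k2, p1, p2, k3] as OpenCV has them; the pictures are not rectified), "world_from_camera" (4x4, takes a point from camera to world coordinates). Camera axes: x right, y up, looking along -z (the intrinsics and any distortion apply to the point x, -y, -z); pixel columns grow to the right and rows downward; lengths in m; the calibration is good to about 2 mm. A picture is of the moment at which its call begins.
- hand_in(): hands the job in; it is judged then, once.
The state is a dict: "time": time; "qpos": joint angles; "qvel": joint speeds; "joint_efforts": joint torques, N m; "tool_pos": TCP position; "tool_rot": TCP orientation; "contact_force": force on the tool from outside, world axes, zero at the start; "torque": the same for the moment, N m; "opening": finger opening in m; "grip_force": force on a finger pad.
Only numpy, scipy, OpenCV 4.12 (cv2) and the standard library are available. Lean on these libraries where they do the work, as an engineer would, in place of code of your own. Each camera call takes 0.05 s, during which the arm holds its last target. There are 200 camera calls.

## Working session

There is one attempt and no reset: what is moved stays moved. The work goes in short steps, Python scripts to look and compute and a tool call to move; the robot and the scene stay as the last step left them, time stands still between calls to the robot, and variables do not carry over. Pictures are saved under pics/ and viewed, at most 10 in all, crops included, and the job is handed in when it is done.

Besides the shell and the picture viewer there is one more tool, called after "Call:" as a command line: name --pt "numbers of a row" for each row, then --argument value for the rest. arm_command: Moves the arm, as the interface text tells. Its arguments: {"type":"object","properties":{"xyz":{"type":"array","items":{"type":"array","items":{"type":"number"}}},"spin":{"type":"array","items":{"type":"number"}},"jaw":{"type":"number"},"squeeze":{"type":"number"}},"required":["xyz","spin"]}

```bash
mkdir -p pics
cat > h.py <<'E'
from cell import *
import numpy as np, cv2
def cloud(c):
    h,w=c["depth"].shape
    u,v=np.meshgrid(np.arange(w),np.arange(h))
    K=np.array([[c["fx"],0,c["cx"]],[0,c["fy"],c["cy"]],[0,0,1]])
    p=cv2.undistortPoints(np.stack([u,v],-1).reshape(-1,1,2).astype(float),K,np.array(c["dist_coeffs"])).reshape(h,w,2)
    d=c["depth"]
    P=np.stack([p[...,0]*d,-p[...,1]*d,-d],-1)
    T=np.array(c["world_from_camera"])
    return P@T[:3,:3].T+T[:3,3]
E
python3 - <<'E'
from h import *
s=observe();print(s)
for n in("scene","top"):
    c=read_camera(n);cv2.imwrite(f"pics/{n}0.png",c["img"][...,::-1]);np.savez(f"{n}0.npz",P=cloud(c),img=c["img"],d=c["depth"]);print(c["world_from_camera"],c["fx"],c["dist_coeffs"])
E
```

```text
{'time': 0.0, 'qpos': array([ 1.01702447e+00,  3.42743582e-01,  1.52501830e+00, -1.25810644e-05,
        1.27538535e+00, -1.46005068e-01]), 'qvel': array([ 1.28055281e-03,  1.10802216e-04, -1.59918332e-05, -5.88358419e-04,
        1.19009807e-03,  2.83019798e-04]), 'joint_efforts': array([-6.71018061e-04, -4.31241095e+01, -2.44222122e+01,  7.16894190e-02,
        5.60329249e-02, -1.20564837e-04]), 'tool_pos': array([0.20810837, 0.48184957, 0.40403347]), 'tool_rot': array([-3.14005286e+00, -2.14269006e-04,  2.73382937e+00]), 'contact_force': array([-0.5129687 ,  0.17477408, -0.57759999]), 'torque': array([-0.00112839,  0.03655209,  0.01846273]), 'grip_force': 0.0, 'opening': 0.0919234990349033}
[[-0.19233356 -0.74362556  0.64033493  1.28822076]
 [ 0.98113218 -0.13262759  0.14067541  0.20556502]
 [-0.01968376  0.65530981  0.7551037   1.09273412]
 [ 0.          0.          0.          1.        ]] 429.5896040498604 [-0.10799104  0.          0.          0.          0.        ]
[[-0.0142206   0.99854802 -0.05195802  0.44345123]
 [-0.99989512 -0.01405873  0.00347946  0.03734985]
 [ 0.00274394  0.05200205  0.99864321  1.62771266]
 [ 0.          0.          0.          1.        ]] 485.8033548875745 [-0.05020617  0.          0.          0.          0.        ]
```

View pics/scene0.png

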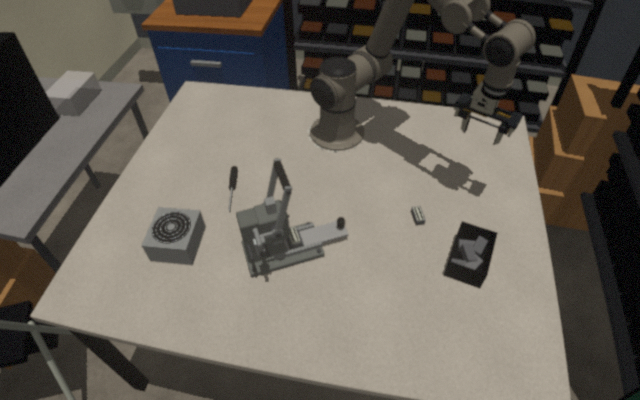

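View pics/top0.png

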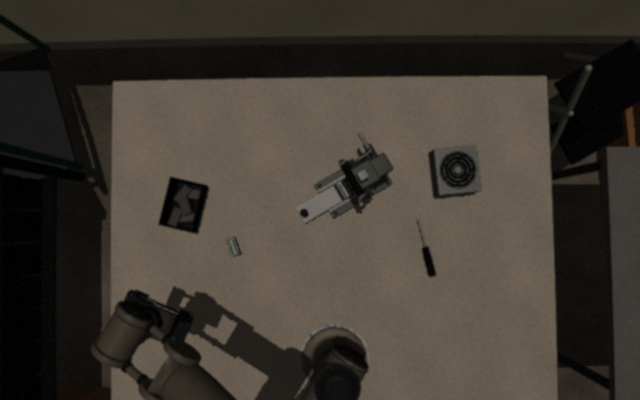

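The scene view shows the press at about (275,230), with its knob at (341,222) and handle bar at (283,175). In the top view the knob is at (304,212), the head at about (370,172) and the catch bar at (364,140). The press's +x points right and up.

Run:
```python
from h import *
for n,box in(("scene",(225,145,365,285)),("top",(285,120,405,235))):
    z=np.load(n+"0.npz");P=z["P"];img=z["img"];x0,y0,x1,y1=box
    c=cv2.resize(img[y0:y1,x0:x1],None,fx=5,fy=5,interpolation=cv2.INTER_CUBIC)
    c=cv2.convertScaleAbs(c,alpha=1.6);c=cv2.resize(c,(600,int(600*c.shape[0]/c.shape[1]))) ;cv2.imwrite(f"pics/c_{n}.png",c[...,::-1])
    p=P[y0:y1,x0:x1].reshape(-1,3);col=img[y0:y1,x0:x1].reshape(-1,3)
    print(n,"table z",np.median(p[p[:,2]<.012,2]))
    for a,b in((.027,.04),(.065,.08),(.192,.206),(.206,.23),(.23,.25),(.28,.34)):
        m=(p[:,2]>a)&(p[:,2]<b);q=p[m]
        if len(q)<4: print(a,b,len(q));continue
        r=cv2.minAreaRect((q[:,:2]*1000).astype(np.float32));print(a,b,len(q),q.mean(0).round(4),"rect",np.round(r[0],1),np.round(r[1],1),round(r[2],1))
```

```text
scene table z 4.1268246044667833e-05
0.027 0.04 1063 [0.5396 0.0095 0.0334] rect [ 416.6 -104.6] [446.3 314.3] 28.6
0.065 0.08 133 [ 5.497e-01 -4.000e-04  7.000e-02] rect [559.1 -29.8] [ 49.3 311.2] 34.7
0.192 0.206 747 [ 0.611  -0.1124  0.1989] rect [ 608.6 -103.9] [107.8 133.5] 37.0
0.206 0.23 246 [ 0.6275 -0.0787  0.2183] rect [622.  -70.8] [186.   70.2] 0.2
0.23 0.25 182 [ 0.5867 -0.0729  0.2392] rect [585.  -73.5] [110.4  44. ] 29.2
0.28 0.34 433 [ 0.5783 -0.0438  0.3185] rect [568.4 -50.5] [125.8  32.6] 29.6
top table z -0.0007418010900612781
0.027 0.04 885 [0.5221 0.0247 0.0337] rect [554.6 -30.1] [125.9 315.2] 31.0
0.065 0.08 123 [0.5285 0.0145 0.07  ] rect [552.1 -25.9] [ 50.3 299.4] 27.6
0.192 0.206 709 [ 0.6056 -0.1187  0.1987] rect [ 610.6 -109. ] [103.5 121.8] 46.5
0.206 0.23 103 [ 0.6625 -0.089   0.2189] rect [624.4 -91.8] [155.2 102.4] 41.6
0.23 0.25 91 [ 0.5858 -0.0819  0.24  ] rect [584.  -83.2] [105.8  29.9] 34.2
0.28 0.34 365 [ 0.5641 -0.0478  0.3261] rect [566.6 -51.6] [122.9  30.8] 30.2
```

View pics/c_top.png

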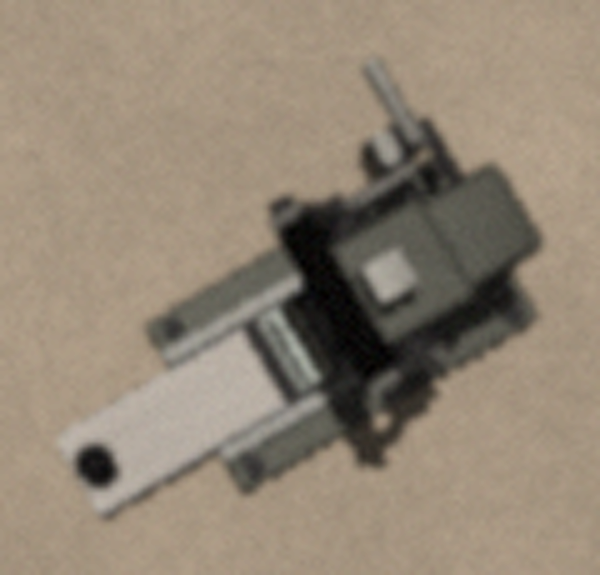

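View pics/c_scene.png

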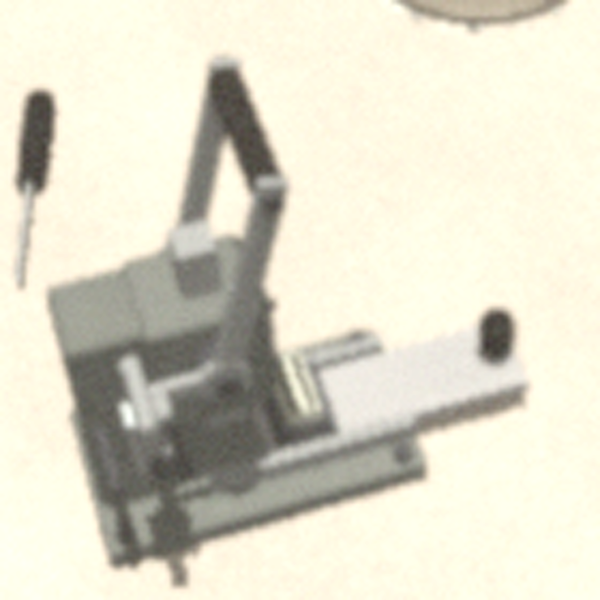

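Run:
```python
from h import *
for n,box in(("scene",(225,145,365,285)),("top",(285,120,405,235))):
    z=np.load(n+"0.npz");x0,y0,x1,y1=box;P=z["P"][y0:y1,x0:x1];g=z["img"][y0:y1,x0:x1].mean(-1)
    for nm,a,b in(("slide",.030,.038),("knob",.062,.08),("head",.194,.204),("catch",.206,.226),("ram",.236,.246),("bar",.318,.336)):
        m=((P[...,2]>a)&(P[...,2]<b)).astype(np.uint8)
        k,L,S,_=cv2.connectedComponentsWithStats(m,connectivity=4)
        for i in [j for j in np.argsort(-S[:,4]) if j>0][:2]:
            q=P[L==i]
            if len(q)<8: continue
            r=cv2.minAreaRect((q[:,:2]*1000).astype(np.float32));print(n,nm,len(q),q.mean(0).round(4),"rect",np.round(r[0],1),np.round(r[1],1),round(r[2],1),"grey",g[L==i].mean().round())
```

```text
scene slide 641 [0.5175 0.0407 0.0334] rect [512.5  41.4] [ 80.8 148.6] 29.9 grey 140.0
scene slide 25 [ 0.5771 -0.0541  0.0341] rect [576.7 -54.8] [42.1  6.7] 32.8 grey 67.0
scene knob 100 [ 0.5625 -0.0333  0.0657] rect [559.9 -35. ] [56.7 23. ] 26.8 grey 111.0
scene knob 57 [0.4894 0.0947 0.0709] rect [486.5  94.7] [26.1 24.1] 49.0 grey 59.0
scene head 681 [ 0.6105 -0.1159  0.199 ] rect [ 603.4 -109.2] [ 70.1 127.5] 28.6 grey 98.0
scene head 21 [ 0.6312 -0.0482  0.1984] rect [630.6 -47.6] [ 4.6 20.1] 35.2 grey 73.0
scene catch 91 [ 0.6932 -0.0879  0.2197] rect [691.6 -88.2] [54.  12.9] 31.5 grey 116.0
scene catch 54 [ 0.5981 -0.0773  0.2162] rect [598.8 -78.9] [15.3 28.1] 8.3 grey 77.0
scene ram 79 [ 0.5883 -0.0823  0.2399] rect [587.3 -82.5] [26.4 26.1] 30.6 grey 122.0
scene ram 19 [ 0.6247 -0.0379  0.2404] rect [624.8 -37.3] [ 4.6 18.9] 27.6 grey 77.0
scene bar 311 [ 0.5741 -0.0435  0.3272] rect [566.1 -46.4] [125.7  22.9] 29.8 grey 69.0
top slide 510 [0.5149 0.0384 0.0339] rect [512.3  43.1] [ 61.7 141.3] 28.2 grey 105.0
top slide 13 [0.4993 0.1097 0.0338] rect [499.3 109.2] [17.7  8.8] 62.6 grey 102.0
top knob 99 [ 0.5584 -0.0363  0.067 ] rect [558.6 -36.4] [52. 25.] 32.6 grey 63.0
top knob 50 [0.4834 0.0931 0.0721] rect [483.4  93.3] [22.8 22.6] 89.3 grey 28.0
top head 630 [ 0.6049 -0.1186  0.1988] rect [ 604.3 -117.6] [ 69.8 111.6] 29.6 grey 50.0
top catch 76 [ 0.6888 -0.0898  0.2192] rect [689.6 -90.2] [54.6 12.5] 31.2 grey 71.0
top ram 72 [ 0.5852 -0.0837  0.2403] rect [585.4 -83.8] [25.8 26.2] 29.8 grey 87.0
top bar 345 [ 0.5641 -0.0472  0.3273] rect [564.4 -47.9] [123.   21.7] 29.6 grey 16.0
```

Press pose: origin (586, -83.5) mm, yaw -60°. The ram, knob, catch bar and handle bar all agree with this to about 2 mm, and the slide is at about 5.5 mm. I'll grip the knob across the press's y.

Call:
arm_command --pt "23 -32 0" --pt "23 -32 0" --pt "23 -32 0" --pt "23 -32 0" --pt "23 -32 0" --pt "23 -32 0" --pt "23 -32 0" --pt "23 -32 0" --pt "23 -32 0" --pt "23 -32 0" --pt "23 -34 0" --pt "23 -34 0" --pt "0 0 -20" --pt "0 0 -20" --pt "0 0 0" --pt "0 0 0" --spin '[-3, -3, -3, -3, -3, -3, -3, -3, -3, -3, -3.3, -3.3, 0, 0, 0, 0]' --jaw 1

```text
time: 1.7
tool_pos: [0.4842, 0.0941, 0.3648]
tool_rot: [-3.141, -0.0, 2.095]
contact_force: [-0.3, 0.6, -0.1]
opening: 0.0921
grip_force: 0.0
```

Call:
arm_command --pt "0 0 -20" --pt "0 0 -20" --pt "0 0 -20" --pt "0 0 -20" --pt "0 0 -20" --pt "0 0 -20" --pt "0 0 -14" --pt "0 0 -9" --pt "0 0 0" --pt "0 0 0" --spin '[0, 0, 0, 0, 0, 0, 0, 0, 0, 0]'

```text
time: 2.7
tool_pos: [0.4846, 0.0941, 0.2226]
tool_rot: [3.14, 0.001, 2.095]
contact_force: [0.2, 0.3, 0.3]
opening: 0.0921
grip_force: 0.0
```

Call:
arm_command --pt "0 0 0" --pt "0 0 0" --pt "0 0 0" --pt "0 0 0" --pt "0 0 0" --pt "0 0 0" --pt "0 0 0" --pt "0 0 0" --spin '[0, 0, 0, 0, 0, 0, 0, 0]' --jaw -1 --squeeze 20

```text
time: 3.5
tool_pos: [0.4842, 0.094, 0.2217]
tool_rot: [3.142, -0.0, 2.095]
contact_force: [0.1, -0.6, 0.3]
opening: 0.0327
grip_force: 0.0
```

Call:
arm_command --pt "0 0 0" --pt "0 0 0" --pt "0 0 0" --pt "0 0 0" --spin '[0, 0, 0, 0]'

```text
time: 3.9
tool_pos: [0.4849, 0.0943, 0.2218]
tool_rot: [3.139, 0.001, 2.095]
contact_force: [2.9, 3.6, -3.0]
opening: 0.0254
grip_force: 20.0
```

Call:
arm_command --pt "2.5 -4.33 0" --pt "2.5 -4.33 0" --pt "2.5 -4.33 0" --pt "2.5 -4.33 0" --pt "2.5 -4.33 0" --pt "2.5 -4.33 0" --pt "2.5 -4.33 0" --pt "2.5 -4.33 0" --pt "2.5 -4.33 0" --pt "2.5 -4.33 0" --pt "0 0 0" --pt "0 0 0" --spin '[0, 0, 0, 0, 0, 0, 0, 0, 0, 0, 0, 0]'

```text
time: 5.1
tool_pos: [0.51, 0.0507, 0.2218]
tool_rot: [3.139, 0.001, 2.095]
contact_force: [6.2, 0.3, -5.0]
opening: 0.0256
grip_force: 20.0
```

Call:
arm_command --pt "1 -1.73 0" --pt "1 -1.73 0" --pt "0.5 -0.87 0" --pt "0.5 -0.87 0" --pt "0 0 0" --pt "0 0 0" --spin '[0, 0, 0, 0, 0, 0]'

```text
time: 5.7
tool_pos: [0.5121, 0.0471, 0.2218]
tool_rot: [3.14, -0.002, 2.095]
contact_force: [2.0, 11.3, -0.4]
opening: 0.0258
grip_force: 20.0
```

The slide is against its stop: 54.5 mm travelled and about 9 N reaction. Next I release, rise and move to the catch.

Call:
arm_command --pt "0 0 0" --pt "0 0 0" --pt "0 0 0" --pt "0 0 0" --pt "0 0 0" --pt "0 0 0" --pt "0 0 15" --pt "0 0 25" --pt "0 0 30" --pt "0 0 30" --pt "0 0 30" --pt "0 0 30" --pt "0 0 30" --pt "0 0 30" --pt "0 0 20" --pt "0 0 0" --spin '[0, 0, 0, 0, 0, 0, 0, 0, 0, 0, 0, 0, 0, 0, 0, 0]' --jaw 1

```text
time: 7.3
tool_pos: [0.5123, 0.0454, 0.4646]
tool_rot: [3.137, 0.003, 2.095]
contact_force: [0.2, -1.1, 0.5]
opening: 0.0914
grip_force: 0.0
```

Call:
arm_command --pt "16 9.5 0" --pt "16 9.5 0" --pt "16 9.5 0" --pt "16 9.5 0" --pt "16 9 0" --pt "0 0 0" --pt "0 0 0" --pt "0 0 0" --pt "0 0 0" --pt "0 0 0" --spin '[0, 0, 0, 0, 0, 0, 0, 0, 0, 0]' --jaw -1

```text
time: 8.3
tool_pos: [0.5918, 0.0921, 0.462]
tool_rot: [3.141, 0.0, 2.095]
contact_force: [-1.4, 0.6, -0.6]
opening: 0.0162
grip_force: 0.0
```

Run:
```python
from h import *
s=observe();print(s["time"],s["tool_pos"],s["qpos"].round(3))
c=read_camera("scene");P=cloud(c)
x0,y0,x1,y1=200,120,380,290
cv2.imwrite("pics/s1.png",cv2.convertScaleAbs(cv2.resize(c["img"][y0:y1,x0:x1],(720,580) if 0 else (600,567),interpolation=cv2.INTER_CUBIC),alpha=1.6)[...,::-1])
c=read_camera("top");P=cloud(c);g=c["img"].mean(-1)
P=P[110:235,285:405]
for a,b in((.064,.08),(.206,.226)):
    m=((P[...,2]>a)&(P[...,2]<b)).astype(np.uint8);k,L,S,_=cv2.connectedComponentsWithStats(m,connectivity=4)
    for i in range(1,k):
        if S[i,4]>20: 
            q=P[L==i];r=cv2.minAreaRect((q[:,:2]*1000).astype(np.float32));print(a,len(q),q.mean(0).round(3),np.round(r[0]),np.round(r[1]))
```

```text
8.3 [0.59178941 0.09214098 0.46199565] [ 0.027  0.448  1.203 -0.     1.49  -0.497]
0.206 73 [ 0.689 -0.09   0.219] [690. -90.] [55. 12.]
```

View pics/s1.png

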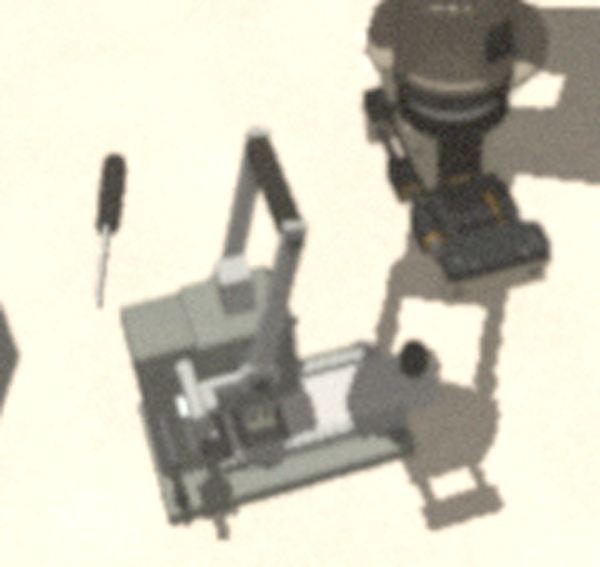

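The image shows the slide fully in under the head, the catch bar still upright at (190,390), the lever up and the gripper clear. Now I go to the front of the catch bar.

Call:
arm_command --pt "13 -22.3 0" --pt "13 -22.3 0" --pt "13 -22.3 0" --pt "13 -22.3 0" --pt "13 -22.3 0" --pt "13 -22.3 0" --pt "13 -22.2 0" --pt "0 0 0" --pt "0 0 -15" --pt "0 0 -15" --pt "0 0 -15" --pt "0 0 -15" --pt "0 0 -8" --pt "0 0 -8" --pt "0 0 0" --pt "0 0 0" --spin '[0, 0, 0, 0, 0, 0, 0, 0, 0, 0, 0, 0, 0, 0, 0, 0]'

```text
time: 10.0
tool_pos: [0.6832, -0.0634, 0.3863]
tool_rot: [3.141, 0.0, 2.095]
contact_force: [-1.0, 0.4, 0.1]
opening: 0.0009
grip_force: 0.0
```

Call:
arm_command --pt "4 -6.9 -1.5" --pt "4 -6.9 -1.5" --pt "4 -6.9 -1.5" --pt "4 -6.9 -1.5" --pt "3.7 -6.4 -4" --pt "3.7 -6.4 -4" --pt "3.7 -6.4 -5" --pt "3 -5.2 -6" --pt "3 -5.2 -6" --pt "3 -5.2 -6" --pt "3 -5.2 -6" --pt "3 -5.2 -6" --pt "0 0 0" --pt "0 0 0" --pt "0 0 0" --spin '[0, 0, 0, 0, 0, 0, 0, 0, 0, 0, 0, 0, 0, 0, 0]'

```text
time: 11.5
tool_pos: [0.7253, -0.1361, 0.3372]
tool_rot: [3.141, 0.0, 2.095]
contact_force: [-0.2, 0.2, -0.3]
opening: 0.0006
grip_force: 0.0
```

Run:
```python
from h import *
s=observe();print(s["time"],s["tool_pos"],s["qpos"].round(3))
c=read_camera("scene")
x0,y0,x1,y1=200,120,380,290
cv2.imwrite("pics/s2.png",cv2.convertScaleAbs(cv2.resize(c["img"][y0:y1,x0:x1],(600,567),interpolation=cv2.INTER_CUBIC),alpha=1.6)[...,::-1])
```

```text
11.5 [ 0.72530845 -0.13613397  0.33721175] [-0.289  0.803  0.904  0.     1.435 -0.814]
```

View pics/s2.png

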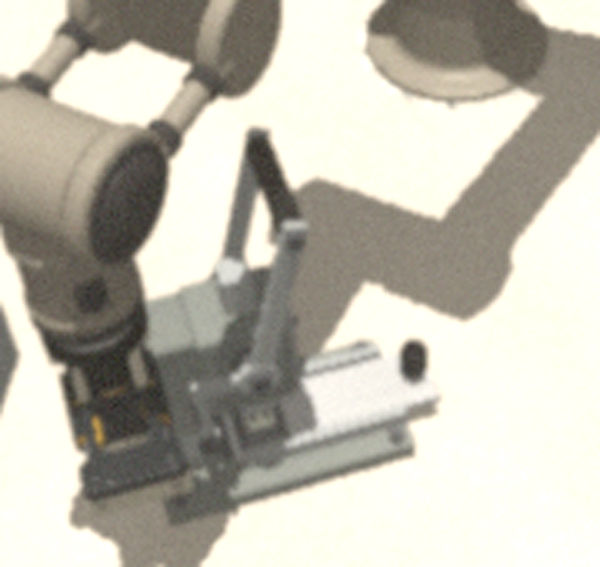

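The slide is home and the lever is up; the gripper hides the catch. I rise and move over the handle bar, turned by 90°, then check the catch.

Call:
arm_command --pt "0 0 20" --pt "0 0 20" --pt "0 0 20" --pt "0 0 20" --pt "0 0 20" --pt "0 0 20" --pt "0 0 20" --pt "0 0 0" --pt "-20 11.2 12" --pt "-20 11.2 12" --pt "-20 11.2 12" --pt "-20 11.2 12" --pt "-20 11.2 0" --pt "-20 11.2 0" --pt "-20 11.2 0" --pt "-20 11.2 0" --pt "0 0 0" --pt "0 0 0" --spin '[0, 0, 0, 0, 0, 0, 0, 0, -7.5, -7.5, -7.5, -7.5, -7.5, -7.5, -7.5, -7.5, -7.5, -7.5]' --jaw 1

```text
time: 13.35
tool_pos: [0.5644, -0.0461, 0.5244]
tool_rot: [-3.142, 0.0, 0.781]
contact_force: [0.9, 0.3, -0.4]
opening: 0.0916
grip_force: 0.0
```

Call:
arm_command --pt "0 0 0" --pt "0 0 0" --pt "0 0 0" --spin '[-7.5, -7.5, 0]'

```text
time: 13.65
tool_pos: [0.5651, -0.0466, 0.5238]
tool_rot: [-3.141, 0.001, 0.523]
contact_force: [0.0, -0.1, -0.0]
opening: 0.0918
grip_force: 0.0
```

Run:
```python
from h import *
s=observe();print(s["time"],s["tool_pos"],s["tool_rot"],s["qpos"].round(3))
c=read_camera("scene")
x0,y0,x1,y1=200,120,380,290
cv2.imwrite("pics/s3.png",cv2.convertScaleAbs(cv2.resize(c["img"][y0:y1,x0:x1],(600,567),interpolation=cv2.INTER_CUBIC),alpha=1.6)[...,::-1])
```

```text
13.65 [ 0.56505822 -0.04655502  0.52384099] [-3.14100361e+00  7.86801107e-04  5.23276747e-01] [-0.217  0.365  1.167 -0.     1.61   0.83 ]
```

View pics/s3.png

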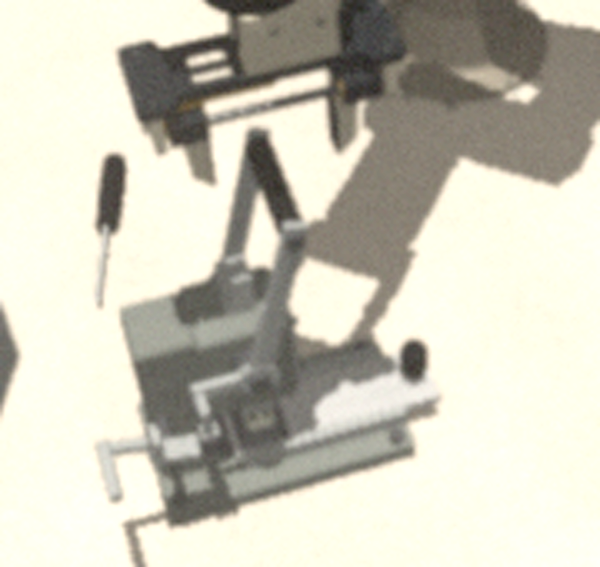

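The catch is flipped right back, with its bar now at (110,470). The lever is up and the fingers straddle the handle bar, so I descend and grip.

Call:
arm_command --pt "0 0 -15" --pt "0 0 -15" --pt "0 0 -10" --pt "0 0 -6" --pt "0 0 0" --pt "0 0 0" --spin '[0, 0, 0, 0, 0, 0]'

```text
time: 14.3
tool_pos: [0.5654, -0.0467, 0.4792]
tool_rot: [3.141, -0.001, 0.525]
contact_force: [0.3, 0.2, -0.1]
opening: 0.0919
grip_force: 0.0
```

Call:
arm_command --pt "0 0 0" --pt "0 0 0" --pt "0 0 0" --pt "0 0 0" --pt "0 0 0" --pt "0 0 0" --pt "0 0 0" --pt "0 0 0" --pt "0 0 0" --pt "0 0 0" --pt "0 0 0" --pt "0 0 0" --pt "0 0 0" --spin '[0, 0, 0, 0, 0, 0, 0, 0, 0, 0, 0, 0, 0]' --jaw -1 --squeeze 40

```text
time: 15.6
tool_pos: [0.5654, -0.0469, 0.4787]
tool_rot: [3.141, -0.0, 0.524]
contact_force: [1.6, -2.6, -2.0]
opening: 0.0213
grip_force: 40.0
```

Call:
arm_command --pt "-3.8 6.6 -2.3" --pt "-3.8 6.6 -2.6" --pt "-3.7 6.4 -3" --pt "-3.7 6.3 -3.4" --pt "-3.5 6 -3.7" --pt "-3.5 6 -4.1" --pt "-3.3 5.7 -4.5" --pt "-3.3 5.6 -4.7" --pt "-3 5.3 -5" --pt "-3 5.2 -5.4" --pt "-2.8 4.8 -5.7" --pt "-2.7 4.7 -5.9" --pt "-2.5 4.3 -6.2" --pt "-2.4 4.2 -6.5" --pt "0 0 0" --spin '[0, 0, 0, 0, 0, 0, 0, 0, 0, 0, 0, 0, 0, 0, 0]'

```text
time: 17.1
tool_pos: [0.5206, 0.0308, 0.4152]
tool_rot: [3.138, -0.001, 0.525]
contact_force: [7.4, -9.5, -4.4]
opening: 0.0208
grip_force: 40.0
```

Call:
arm_command --pt "-1.8 3.2 -6.5" --pt "-1.8 3.2 -6.9" --pt "-1.5 2.7 -7.1" --pt "-1.5 2.6 -7.3" --pt "-1.2 2 -7.4" --pt "-1.2 2 -7.5" --pt "-1 1.7 -7.7" --pt "-1 1.7 -7.8" --pt "-0.6 1.1 -7.9" --pt "-0.6 1.1 -7.9" --pt "-0.2 0.4 -8" --pt "-0.2 0.4 -8" --pt "0 0 0" --pt "0 0 0" --spin '[0, 0, 0, 0, 0, 0, 0, 0, 0, 0, 0, 0, 0, 0]'

```text
time: 18.5
tool_pos: [0.5072, 0.0543, 0.3266]
tool_rot: [-3.14, -0.001, 0.525]
contact_force: [-0.9, 1.8, 6.0]
opening: 0.0208
grip_force: 40.0
```

Call:
arm_command --pt "0 0 -4" --pt "0 0 -4" --pt "0 0 -4" --pt "0 0 0" --pt "0 0 0" --pt "0 0 0" --spin '[0, 0, 0, 0, 0, 0]'

```text
time: 19.1
tool_pos: [0.5072, 0.0542, 0.3155]
tool_rot: [-3.141, -0.002, 0.525]
contact_force: [-2.2, 0.7, 13.7]
opening: 0.0209
grip_force: 40.0
```

Run:
```python
from h import *
s=observe();print(s["time"],s["tool_pos"],s["contact_force"],s["grip_force"])
c=read_camera("scene")
x0,y0,x1,y1=200,120,380,290
cv2.imwrite("pics/s4.png",cv2.convertScaleAbs(cv2.resize(c["img"][y0:y1,x0:x1],(600,567),interpolation=cv2.INTER_CUBIC),alpha=1.6)[...,::-1])
for n in("scene","top"):
    c=read_camera(n);P=cloud(c)
    p=P.reshape(-1,3);d=p[:,:2]-[.5863,-.0835];X=d@[.5,-.866];Y=d@[.866,.5]
    m=(abs(X)<.011)&(abs(Y)<.011)&(p[:,2]>.19)&(p[:,2]<.26);print(n,"ram top",m.sum(),np.median(p[m,2]))
    m=(X<-.145)&(X>-.175)&(abs(Y)>.028)&(abs(Y)<.046)&(p[:,2]>.12)&(p[:,2]<.2);print("bar top",m.sum(),np.percentile(p[m,2],[50,90]) if m.any() else "")
```

```text
19.1 [0.50717061 0.05419267 0.31553943] [-2.18095651  0.67400577 13.68644663] 40.00144422054291
scene ram top 55 0.21761295475953235
bar top 41 [0.16447222 0.16688426]
top ram top 58 0.21758709068849214
bar top 5 [0.16079161 0.16376546]
```

View pics/s4.png

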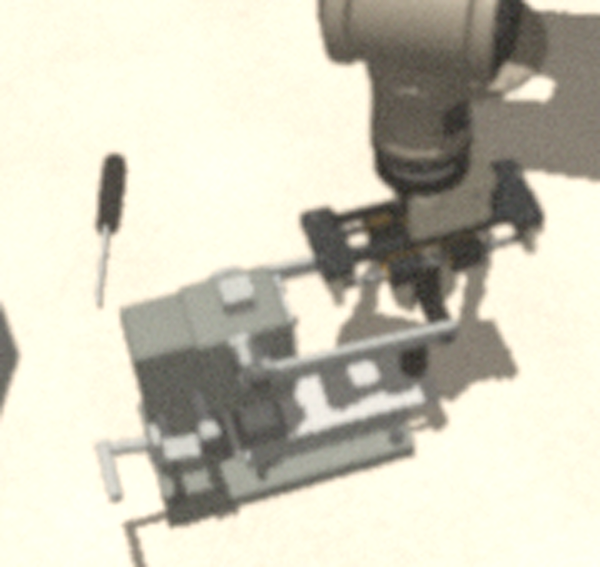

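The lever is level and held: the ram top is at 217.6 mm, which puts the lever at about 1.35 rad. The catch is back (bar at (110,470)), the slide is home, and the screwdriver is where it was. Handing in.

```bash
python3 -c "
from cell import *
print(hand_in())"
```

```text
the job is handed in; nothing more can be done
None
```

The job is handed in, with no verdict shown: the slide is home, the catch is back, and the lever is held down at about 1.35 rad with 40 N of grip, past the 1.32 rad at which the cover is fully pressed; the cover itself was not measured.

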